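# Snap the hook onto the key hoop

### The arm

A 6-joint arm with a two-finger parallel gripper is mounted at the origin on a cart in front of the work surface, level with it; the furniture and walls round the work are solid. World frame = base frame: x ahead of the robot, y to its left, z up, the work surface at z = 0. Lengths are in mm, angles in rad, forces in N, time in s.
With the tool pointing down it reaches from about 300 to 775 mm from the base axis. Payload 14.6 kg.
Tool frame: the origin (TCP) lies at the very end of the fingers, on their centre line; the grasp point (between the pads) lies 19 mm behind it; z points along the fingers, y is the direction in which the jaws open and shut (so a half turn about z gives the same grasp; the last joint's range is limited). The gripper opens to 94 mm and grips with 3 to 60 N. Pads are 16 mm wide; open, the fingers measure 119 mm over their backs; the gripper's body (75 mm by 177 mm) begins 78 mm behind the grasp point.
Start: joints at [-1.247, 0.3, 1.521, -0, 1.321, -0.067], TCP at [209.503, -508.525, 205.446] pointing down, gripper open.
Joint ranges: [-3.03, 3.03], [-0.79, 2.21], [0.23, 2.52], [-1.04, 4.18], [0, 3.07], [-2.55, 2.55]. Speed limits (rad/s): [2.22, 2.22, 2.57, 3.14, 3.14, 3.14].

### API

Orientations are given as [roll, pitch, yaw] about the fixed x, y, z axes, in that order (R = Rz(yaw) Ry(pitch) Rx(roll)).
In Python, from cell import manip gives the robot as it stands.
- The arm moves only by the shell command python3 -m inch 'ROWS' [FORCE]. ROWS is a JSON object of lists of equal length, an entry for each row: "grip": the opening, from -1 (shut) to 1 (fully open), so that 0 is half open; "travel": the shift along the world's x, y, z in cm, a list of three; "turn": the turn, a rotation vector about the world's x, y, z in degrees, a list of three. A call has 1 to 10 rows; each row is the pose to reach, as a shift and turn from the pose measured when the call began; what a row does not reach only later rows make up. A row lasts 1/8 s, in which the tool goes at most 62.5 mm and 10.7 degrees, less where a joint would pass 70% of its speed; a pose out of reach is approached as far as the arm can. A call with a gripper value outside its range is refused whole. The fingers move at their own pace and stop on an object; FORCE is the grip in N (left out, the last holds). Time passes only in rows, so rows that repeat a pose let the fingers close. It gives the time, the measured TCP pose, the force and the opening at its end, in the units of the state.
- manip.read_state(): the state, without advancing time (a new reading comes with each control period).
- manip.camera(name): name is "scene" or "top" or "wrist"; returns (picture, depth): 384x512x3 uint8, red, green, blue; 384x512 float32, mm along the optical axis (not along the pixel's ray), 0 where there is no reading.
- manip.calibration(name): a dict with "fx", "fy", "cx", "cy" (pixels), "k1" (the pictures are not rectified: a ray, as slopes to the right and down, at radius r is drawn at 1 + k1 r^2 times it, then the intrinsics apply), "world_from_camera" (4x4, takes a point from camera to world coordinates). Camera axes: x right, y up, looking along -z (the intrinsics and any distortion apply to the point x, -y, -z); pixel columns grow to the right and rows downward; lengths in mm; the calibration is good to about 2 mm. A picture is of the moment at which its call begins: read the wrist's pose just before it. calibration takes no time and is no camera call; for the wrist camera it gives the pose at the moment of the call.
- manip.sign_off(): hands the job in, once; it reports no verdict.
Trained networks look in the newest picture that a camera, given by its name, has taken for a name from the list of things; names that differ only in an ending like _2 or _b are one class to them, and where a whole thing is asked for, a point or a joint stands for the part that bears it (a point fixed in the world has none). Each returns a list of dicts, best first, with "p" (0 to 1); they miss things now and then, are a little off and sometimes report something else, mostly with a low value. They report only what shows in the picture. A call takes as long as a camera call.
- manip.look_for(camera, label): "bbox" ([left, top, right, bottom] in pixels, round what is visible of it).
The state is a dict: "clock": time; "joints": joint angles; "qd": joint speeds; "effort": joint torques, N m; "eef_pos": TCP position; "eef_rot": TCP orientation; "wrist_force": force on the tool from outside, world axes, zero at the start; "moment": the same for the moment, N m; "finger_gap": finger opening in mm.
Only numpy, scipy, OpenCV 4.12 (cv2) and the standard library are available. Lean on these libraries where they do the work, as an engineer would, in place of code of your own. Each camera call takes 0.05 s, during which the arm holds its last target.

### The job

Take the steel snap hook out of its wooden rest and press it, gate first, down over the bar of the key hoop until the gate has been pushed open and has snapped shut again beneath the bar. Then tug the hook upward to prove that the shut gate holds, gently but firmly, with some 6 to 12 N for about half a second, and leave it hanging on the bar by its head, at rest. The hoop's height is not known beforehand, so feel for it; never load the hoop with more than 20 N, and leave the other things on the desk where they lie.

Things in the scene. Friction and masses are not known exactly. Their poses are not given: they have to be found in the camera images.
- hook: Plain steel snap hook, 48 wide x 8 thick x 70 mm tall, about 0.13 kg. It stands upright in the rest's slot, gate down. Origin: centre of its lower end; z up to the head, y along the thickness, x across the width towards the nose, the fixed end on which the gate closes. Pear-shaped opening: x -15 to +16, z 9 to 50 mm. The gate spans its bottom.
- hook_seat (a point): Middle of the underside of the hook's head, inside the opening, 50 mm above the hook's origin, axes as the hook's: the hook hangs with this point on the bar. A bar entering from below at hook x = 0 to +12 mm (best +6) slips past the gate's tip about 24 to 34 mm above the origin, the gate then shuts under it; it strikes the head at 47 mm (bar centre).
- hook_head (a point): Middle of the top of the hook's head, 70 mm above the hook's origin, axes as the hook's. The head is a flat steel block 26 (x) x 8 (y) x 20 mm (z) below this point: grip it across the 8 mm, fingertips no more than 18 mm below this point so that the bar can pass beneath them.
- gate (a joint): Hinge of the hook's gate, a 7 mm thick rod, hinged at hook x = -19, z = 5 mm and reaching to x = +15 mm. 0 = shut (a stop keeps it from swinging outward); grows as the free end swings up and inward, to 1.3 rad. A spring shuts it: about 3 N on its outer half start to open it, about 4 to 8 N hold it wide open.
- rest: Fixed block of light wood, 80 (x) x 44 (y) x 40 mm high, with a slot 11 mm wide, 52 mm long and 28 mm deep along its x axis, in which the hook stands; 42 mm of the hook stand out of it. Origin: centre of the underside, z up.
- stand: Fixed key hoop. Foot 60 (x) x 100 (y) x 10 mm with sockets at y = -32 and +32 mm for the legs of a hoop of 6 mm steel wire. Its level bar runs along y over the foot's centre, y -26 to +26 mm. The bar's centre is anywhere from 95 to 135 mm above the origin (centre of the foot's underside, z up), differs every time and is not measured. It is sprung: 1 mm per 5 N, up or down, to 6 mm.
- fob: Bystander: black car key with blade, 118x60x14 mm, lying on the desk. Origin: centre of its underside.
- fob_round: Bystander: small black car key fob, 63x51x13 mm, lying on the desk. Origin: centre of its underside.
- cylinder: Bystander: dull metal lock cylinder, 44x60x17 mm, lying on the desk. Origin: centre of its underside.
- padlock: Bystander: small brass padlock, 43x37x13 mm, lying on the desk. Origin: centre of its underside.
- allen_key: Bystander: L-shaped hex key, 32x90x6 mm, lying on the desk. Origin: centre of its underside.

How it is judged (in metres and radians):
On the way, in this order (a step that is already met when the one before it is completed fails the run):
1. the hoop's bar presses the gate of the hook open (past 0.5 rad) (value of joint gate above 0.5 rad and contact force between hook and stand above 0.5 N).
2. with the gate shut again, the hook is tugged so that the bar bears on the gate with more than 4 N for 0.2 s (value of joint gate below 0.12 rad and contact force between gate and stand above 4 N), for 0.2 s.
At the end, for the whole second after the job is handed in: The hook hangs on the hoop by its head: underside of the head 85 to 143 mm above the desk (on the bar, which is inside the closed opening), within 15 mm of the bar's line and 32 mm of its middle, head up within 0.6 rad, gate shut (under 0.12 rad), bearing on the hoop, at rest (under 50 mm/s) (value of joint gate below 0.12 rad and contact force between hook and stand above 0.3 N and height (world z) of hook_seat between 0.085 and 0.143 m and x of hook_seat in the frame of stand between -0.015 and 0.015 m and y of hook_seat in the frame of stand between -0.032 and 0.032 m and angle between hook's own z axis and vertical below 0.6 rad and linear speed of hook below 0.05 m/s); the robot touches nothing.
It fails at once if the hoop is loaded by the hook with more than 20 N (contact force between hook and stand above 20 N).
It fails at once if a bystander is moved more than 15 mm (distance of any of fob, fob_round, cylinder, padlock, allen_key from where it was at the start of the episode above 0.015 m).
It also fails if it takes over 56 s, if anything falls off the work surface, if the arm or the gripper's body presses on something with over 40 N, if the wrist force passes 120 N, or if a joint passes its speed limit or range.

## Working session

There is one attempt and no reset: what is moved stays moved. The work goes in short steps, Python scripts to look and compute and a shell command to move; the robot and the scene stay as the last step left them, time stands still between calls to the robot, and variables do not carry over. Pictures are saved under pics/ and viewed, and the job is handed in when it is done.

```bash
ls; mkdir -p pics
cat > h.py <<'E'
from cell import manip
import numpy as np, cv2
def snap(cam,name):
    p,d=manip.camera(cam); c=manip.calibration(cam)
    cv2.imwrite(f'pics/{name}.png',p[:,:,::-1]); np.savez(f'pics/{name}.npz',p=p,d=d,**{k:np.array(v) for k,v in c.items()})
    return p,d,c
def pts(d,c):
    h,w=d.shape; u,v=np.meshgrid(np.arange(w),np.arange(h))
    K=np.array([[c['fx'],0,c['cx']],[0,c['fy'],c['cy']],[0,0,1.]],float)
    n=cv2.undistortPoints(np.stack([u,v],-1).reshape(-1,1,2).astype(float),K,np.array([float(c['k1']),0,0,0])).reshape(h,w,2)
    P=np.stack([n[...,0]*d,-n[...,1]*d,-d],-1)
    T=np.array(c['world_from_camera'],float)
    W=P@T[:3,:3].T+T[:3,3]; W[d<=0]=np.nan
    return W
E
python3 - <<'E'
from h import *
s=manip.read_state(); print(s)
for cam in ['scene','top']:
    p,d,c=snap(cam,cam+'0')
    W=pts(d,c)
    for l in ['hook','rest','stand','fob','fob_round','cylinder','padlock','allen_key']:
        r=manip.look_for(cam,l)[:1]
        for x in r:
            b=[int(v) for v in x['bbox']]; m=W[(b[1]+b[3])//2,(b[0]+b[2])//2]
            print(cam,l,round(x['p'],2),b,m.round())
E
```

```text
pics
{'clock': 0.0, 'joints': array([-1.24658304e+00,  3.00463674e-01,  1.52162418e+00,  1.00283435e-05,
        1.32070905e+00, -6.65995613e-02]), 'qd': array([ 0.00103689, -0.00089074, -0.0003507 , -0.00205724, -0.00220374,
       -0.00035753]), 'effort': array([ 2.21761104e-03, -5.31803942e+01, -3.52738953e+01,  7.09916395e-02,
        2.44218728e-02, -1.34233792e-04]), 'eef_pos': array([ 209.42650846, -508.26058944,  204.8721785 ]), 'eef_rot': array([-3.14039172e+00, -8.98349569e-05,  3.90810311e-01]), 'wrist_force': array([-0.01647434,  0.32304335,  0.17468027]), 'moment': array([ 0.01750273, -0.0654596 ,  0.01961189]), 'finger_gap': 94.0601831581644}
scene hook 0.64 [291, 215, 308, 235] [447. 221.  41.]
scene rest 0.72 [241, 266, 269, 284] [418. 382.  14.]
scene stand 0.83 [219, 181, 249, 230] [633. 264.  10.]
scene fob 0.9 [239, 265, 271, 287] [416. 384.  14.]
scene fob_round 0.53 [201, 184, 217, 195] [733. 272.  11.]
scene cylinder 0.74 [239, 265, 270, 288] [416. 386.  15.]
scene padlock 0.52 [241, 167, 254, 182] [723. 142.  13.]
scene allen_key 0.58 [281, 198, 306, 214] [540. 137.  -0.]
top hook 0.39 [266, 252, 277, 276] [439. 234.  81.]
top rest 0.93 [257, 248, 286, 287] [431. 233.  21.]
top stand 0.6 [222, 175, 268, 209] [602. 287.  11.]
top fob 0.63 [198, 244, 214, 289] [436. 378.  12.]
top fob_round 0.49 [242, 123, 262, 143] [741. 269.  10.]
top cylinder 0.88 [185, 211, 207, 228] [542. 400.  14.]
top padlock 0.6 [300, 130, 315, 144] [728. 140.  14.]
top allen_key 0.54 [295, 215, 334, 231] [528. 131.  -2.]
```

View pics/scene0.png

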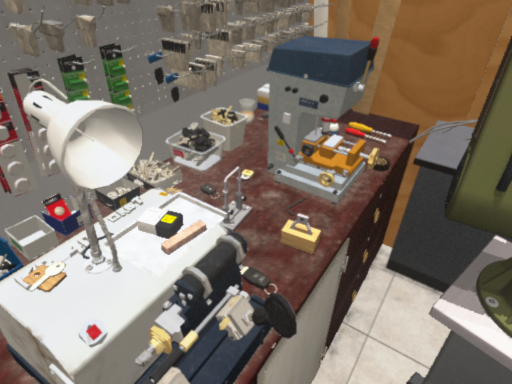

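View pics/top0.png

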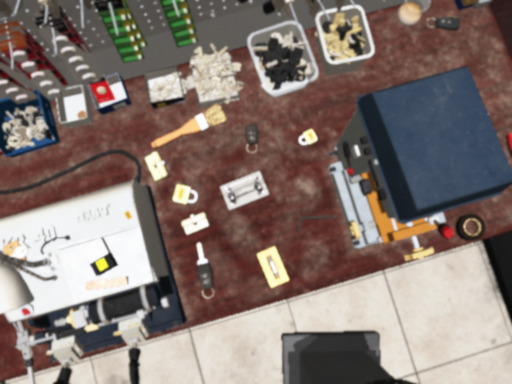

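Run:
```python
import numpy as np
from h import pts
d=np.load('pics/top0.npz'); W=pts(d['d'],d)
np.set_printoptions(linewidth=220,suppress=True)
def rep(n,b,lo,hi):
    w=W[b[1]:b[3],b[0]:b[2]].reshape(-1,3); w=w[(w[:,2]>lo)&(w[:,2]<hi)]
    q=w[:,:2]; m=q.mean(0); 
    import cv2
    print(n,len(q),m.round(1),q.min(0).round(),q.max(0).round(),cv2.minAreaRect(q.astype('f4')), np.median(w[:,2]), w[:,2].max())
rep('foot',(215,165,275,215),5,16)
rep('hoop',(215,165,275,215),40,200)
rep('rest',(250,240,295,295),33,46)
rep('hook',(250,240,295,295),60,100)
```

```text
foot 854 [604.4 289.7] [557. 226.] [662. 354.] ((607.8660278320312, 293.321533203125), (127.5789566040039, 103.86554718017578), 86.09666442871094) 9.869703216502899 15.582711483282992
hoop 249 [604.  288.1] [577. 249.] [622. 326.] ((601.19921875, 287.06646728515625), (23.836517333984375, 79.01113891601562), 20.73478889465332) 101.03444040395175 138.19110501431362
rest 627 [433.1 229.9] [389. 197.] [477. 263.] ((433.29608154296875, 229.99766540527344), (80.12478637695312, 43.73686599731445), 21.784400939941406) 39.70075394675246 45.23198020545237
hook 58 [434.6 230.1] [420. 221.] [449. 238.] ((434.2741394042969, 229.96783447265625), (31.98546600341797, 8.008007049560547), 20.967296600341797) 80.73494780808448 85.04060362234338
```

The scene shows the hook in its rest at about px (300,228) and the hoop at (235,205). In the top view the rest is at (271,267) and the hoop at (245,190), both yawed about 21°. The measured heights (rest 40 mm, hook top about 82 mm) match the given sizes.

```bash
python3 - <<'E'
from h import *
np.set_printoptions(linewidth=220,suppress=True,precision=3)
c=manip.calibration('wrist'); print(c)
T=np.array(c['world_from_camera']); s=manip.read_state()
from scipy.spatial.transform import Rotation as R
Rt=R.from_euler('xyz',s['eef_rot']).as_matrix()
print(Rt.T@(T[:3,3]-s['eef_pos']), Rt.T@T[:3,:3])
# obstacles heights map along path
d=np.load('pics/top0.npz'); W=pts(d['d'],d).reshape(-1,3)
for y in range(-500,500,50):
    print(y,[ (lambda w: int(np.nanmax(w)) if len(w) else None)(W[(abs(W[:,1]-y)<25)&(abs(W[:,0]-x)<25)][:,2]) for x in range(200,800,50)])
E
python3 -m inch '{"grip":[0,0,0,0,0,0,0,0,0,0],"travel":[[1.9,6,2],[3.7,12,3],[5.6,18,3],[7.4,24,3],[9.3,30,3],[11.1,36,3],[12.5,41,3],[13.5,46,3],[14.5,51,3],[15,56,3]],"turn":[[0,0,0],[0,0,0],[0,0,0],[0,0,0],[0,0,0],[0,0,0],[0,0,0],[0,0,0],[0,0,0],[0,0,0]]}' 25
```

```text
{'fx': 275.4277811334897, 'fy': 275.4277811334897, 'cx': 252.9018099994485, 'cy': 192.08213165250984, 'k1': -0.0392332803830446, 'world_from_camera': array([[   0.382,    0.892,    0.24 ,  278.801],
       [  -0.924,    0.369,    0.101, -480.623],
       [   0.001,   -0.26 ,    0.965,  384.762],
       [   0.   ,    0.   ,    0.   ,    1.   ]])}
[  74.712    0.595 -179.32 ] [[ 0.001  0.965  0.26 ]
 [ 1.    -0.001 -0.001]
 [-0.001  0.26  -0.965]]
-500 [-747, -747, -750, -749, -748, -749, None, None, None, None, None, None]
-450 [-748, -747, -747, -750, -751, -744, None, None, None, None, None, None]
-400 [-748, -751, -749, -749, -749, -753, None, None, None, None, None, None]
-350 [-749, -744, -747, -750, -750, None, 1, 2, 5, 2, 18, 19]
-300 [-748, -749, -749, -750, -750, None, 5, 4, 2, None, 4, 3]
-250 [-748, -749, -747, -750, -748, 0, 21, 22, -4, None, None, None]
-200 [-751, -750, -750, -749, -754, 2, 21, 23, None, None, None, None]
-150 [-750, -750, -746, -748, None, 4, 53, 358, None, None, None, None]
-100 [-742, -747, -750, -748, None, 136, 134, 377, 375, 372, 369, 366]
-50 [-748, -748, -745, -753, 0, 141, 328, 377, 375, 372, 370, 366]
0 [-747, 235, -749, -755, 4, 33, 414, 377, 376, 371, 370, 365]
50 [179, 222, -749, None, 4, 35, 375, 376, 374, 371, 370, 4]
100 [-750, -747, -750, None, 4, 4, 6, 9, 36, 340, 366, 13]
150 [-746, -748, -750, 3, 4, 5, 8, 9, 6, 4, 15, 17]
200 [-749, -747, -751, 4, 82, 81, 5, 5, 5, 5, 4, 7]
250 [-745, -750, None, 8, 81, 85, 39, 5, 138, 16, 13, 17]
300 [-748, -749, None, 4, 4, 4, 5, 14, 138, 13, 15, 15]
350 [-746, -751, 3, 5, 17, 16, 5, 10, 56, 5, 5, 14]
400 [-742, -757, 41, 5, 18, 17, 15, 21, 16, 5, 5, 14]
450 [-749, None, 56, 193, 214, 214, 215, 19, 17, 18, 10, 13]
clock: 2.15
eef_pos: [359.6, 53.2, 235.7]
eef_rot: [3.141, -0.001, 0.391]
wrist_force: [1.5, 0.5, -0.2]
finger_gap: 46.9
```

Run:
```python
from scipy.spatial.transform import Rotation as R
import numpy as np
a=np.radians(21.4); hx=np.array([np.cos(a),np.sin(a),0])
r=(R.from_rotvec(-hx*np.radians(25))*R.from_rotvec([0,0,np.pi/2])).as_rotvec(degrees=True)
for k in range(1,10): print((r*k/9).round(1))
print(np.linalg.norm(r))
```

```text
[-2.8  1.2  9.8]
[-5.6  2.5 19.7]
[-8.5  3.7 29.5]
[-11.3   4.9  39.3]
[-14.1   6.2  49.1]
[-16.9   7.4  59. ]
[-19.8   8.6  68.8]
[-22.6   9.9  78.6]
[-25.4  11.1  88.4]
92.68506688839713
```

```bash
python3 -m inch '{"grip":[0,0,0,0,0,0,0,0,0,0],"travel":[[0.5,3,0],[1,6,0],[2,10,0],[3,13,0],[4,16,-2],[5,18,-4],[6.5,19.9,-6],[6.5,19.9,-8],[6.5,19.9,-10.5],[6.5,19.9,-10.5]],"turn":[[-2.8,1.2,9.8],[-5.6,2.5,19.7],[-8.5,3.7,29.5],[-11.3,4.9,39.3],[-14.1,6.2,49.1],[-16.9,7.4,59],[-19.8,8.6,68.8],[-22.6,9.9,78.6],[-25.4,11.1,88.4],[-25.4,11.1,88.4]]}'
python3 - <<'E'
from h import *
p,d,c=snap('wrist','w1')
W=pts(d,c); np.save('pics/w1W.npy',W)
m=(W[...,2]>60)&(W[...,2]<90)&(abs(W[...,0]-434)<50)&(abs(W[...,1]-230)<50)
q=W[m]; print(len(q),q.mean(0), cv2.minAreaRect(q[:,:2].astype('f4')),q[:,2].max())
print(manip.look_for('wrist','hook')[:1])
ys,xs=np.where(m); print(xs.min(),xs.max(),ys.min(),ys.max())
x0,y0=int(xs.mean()),int(ys.mean()); cr=p[max(0,y0-70):y0+90,max(0,x0-90):x0+90]
cv2.imwrite('pics/w1c.png',cv2.resize(cr[:,:,::-1],None,fx=3.3,fy=3.3,interpolation=cv2.INTER_CUBIC))
E
```

```text
clock: 3.4
eef_pos: [423.5, 252.0, 129.4]
eef_rot: [-3.131, 0.436, 1.964]
wrist_force: [0.2, -0.4, -0.1]
finger_gap: 47.1
633 [433.23107586 230.44356694  74.99983285] ((433.73919677734375, 228.7124786376953), (36.357295989990234, 8.347146034240723), 23.130224227905273) 84.75598915374059
[{'bbox': [229.4, 176.4, 279.3, 213.3], 'p': 0.63}]
235 273 189 212
```

View pics/w1c.png

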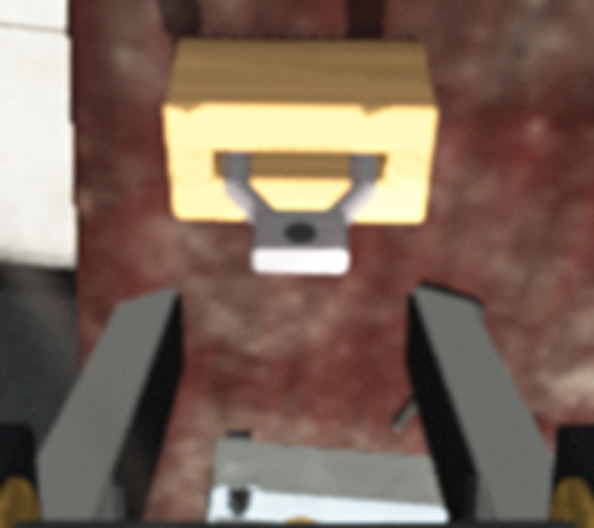

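View pics/w1.png

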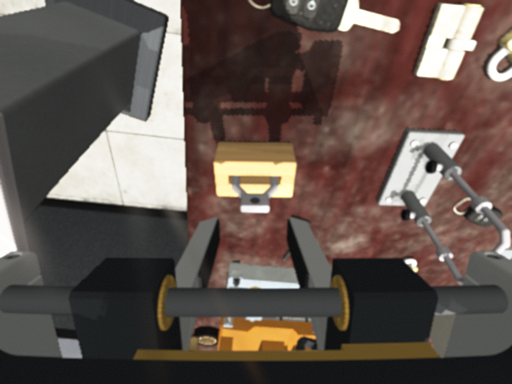

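The pictures show the head at about px (255,208) in the wrist view. The part above the rest is symmetric, so I can't tell which side the nose is on yet. I'll turn back, align with the head and grasp it.

```bash
python3 -m inch '{"grip":[0,0,0,0,0,0,0,0,0,0],"travel":[[0,0,0.5],[0,0,0.5],[0.2,-0.5,0.5],[0.4,-1,0.5],[0.6,-1.5,0.5],[0.8,-2,0.5],[1.0,-2.2,0.5],[1.05,-2.2,0.5],[1.05,-2.2,0.5],[1.05,-2.2,0]],"turn":[[2.8,-1.2,-9.8],[5.6,-2.5,-19.7],[8.5,-3.7,-29.5],[11.3,-4.9,-39.3],[14.1,-6.2,-49.1],[16.9,-7.4,-59],[19.8,-8.6,-68.8],[22.6,-9.9,-78.6],[25.4,-11.1,-88.4],[25.4,-11.1,-88.4]]}'
python3 - <<'E'
from h import *
print(manip.read_state()['eef_rot'])
p,d,c=snap('wrist','w2'); W=pts(d,c)
m=(W[...,2]>74)&(W[...,2]<90)&(abs(W[...,0]-434)<35)&(abs(W[...,1]-230)<35)
q=W[m]; print(len(q),q.mean(0), cv2.minAreaRect(q[:,:2].astype('f4')),np.median(q[:,2]))
m=(W[...,2]>36)&(W[...,2]<44)&(abs(W[...,0]-434)<60)&(abs(W[...,1]-230)<60)
q=W[m]; print(len(q),q.mean(0), cv2.minAreaRect(q[:,:2].astype('f4')),np.median(q[:,2]))
m=(W[...,2]>95)&(W[...,2]<150)&(abs(W[...,0]-604)<60)&(abs(W[...,1]-288)<60)
q=W[m]; print(len(q),q.mean(0) if len(q) else 0)
E
```

```text
clock: 4.75
eef_pos: [436.2, 230.1, 133.2]
eef_rot: [-3.141, -0.005, 0.384]
wrist_force: [0.2, 0.1, -0.2]
finger_gap: 47.0
[-3.14135211 -0.00452564  0.38392914]
259 [433.60238555 228.06788224  80.4766768 ] ((432.8075866699219, 227.7908477783203), (25.572263717651367, 7.192270755767822), 22.451108932495117) 80.71511222757243
2657 [433.84486245 228.61883844  39.01293171] ((431.84344482421875, 227.7339630126953), (79.79911041259766, 43.913330078125), 22.06404685974121) 39.06888092802399
0 0
```

View pics/w2.png

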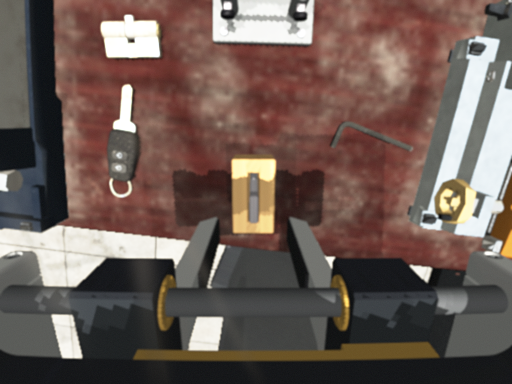

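```bash
python3 -m inch '{"grip":[0,0,0,-1,-1,-1,-1,-1],"travel":[[-0.3,-0.1,-4],[-0.3,-0.1,-6.7],[-0.3,-0.1,-6.7],[-0.3,-0.1,-6.7],[-0.3,-0.1,-6.7],[-0.3,-0.1,-6.7],[-0.3,-0.1,-6.7],[-0.3,-0.1,-6.7]],"turn":[[0,0,0],[0,0,0],[0,0,0],[0,0,0],[0,0,0],[0,0,0],[0,0,0],[0,0,0]]}' 45
```

```text
clock: 5.8
eef_pos: [432.9, 229.3, 65.2]
eef_rot: [3.141, -0.003, 0.388]
wrist_force: [-1.6, 1.6, 1.9]
finger_gap: 7.6
```

```bash
python3 -m inch '{"grip":[-1,-1,-1,-1,-1,-1],"travel":[[0,0,2],[0,0,4],[0,0,9],[0,0,14],[0,0,16.5],[0,0,16.5]],"turn":[[0,0,0],[0,0,0],[0,0,0],[0,0,0],[0,0,0],[0,0,0]]}' 45
python3 - <<'E'
from h import *
p,d,c=snap('scene','s2'); W=pts(d,c)
print(np.array(c['world_from_camera']).round(2), c['fx'])
s=manip.read_state(); print(s['eef_pos'],s['wrist_force'],s['finger_gap'])
T=np.array(c['world_from_camera']); Pc=T[:3,:3].T@(s['eef_pos']-[0,0,20]-T[:3,3])
u=int(c['cx']+c['fx']*Pc[0]/-Pc[2]); v=int(c['cy']-c['fy']*Pc[1]/-Pc[2]); print(u,v,Pc)
cr=p[v-35:v+35,u-45:u+45]
cv2.imwrite('pics/s2c.png',cv2.resize(cr[:,:,::-1],None,fx=8,fy=8,interpolation=cv2.INTER_CUBIC))
p,d,c=snap('wrist','w3')
cv2.imwrite('pics/w3c.png',cv2.resize(p[150:300,170:340,::-1],None,fx=4,fy=4,interpolation=cv2.INTER_CUBIC))
E
```

```text
clock: 6.55
eef_pos: [433.3, 229.5, 231.4]
eef_rot: [3.141, -0.006, 0.388]
wrist_force: [-0.3, 0.3, -3.1]
finger_gap: 7.7
[[-6.6000e-01  4.4000e-01 -6.1000e-01  5.1340e+01]
 [-7.5000e-01 -3.6000e-01  5.5000e-01  7.2668e+02]
 [ 2.0000e-02  8.2000e-01  5.7000e-01  5.7727e+02]
 [ 0.0000e+00  0.0000e+00  0.0000e+00  1.0000e+00]] 357.30283171096426
[432.72422262 229.2233434  229.7108695 ] [-0.05354172  0.00324244 -2.32123857] 7.508799010979265
309 165 [ 113.04900206   47.18467282 -716.24441275]
```

View pics/s2c.png

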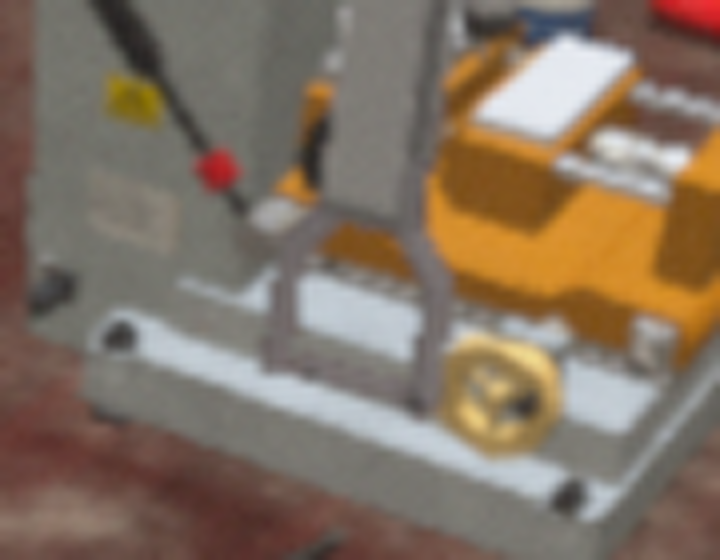

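View pics/w3c.png

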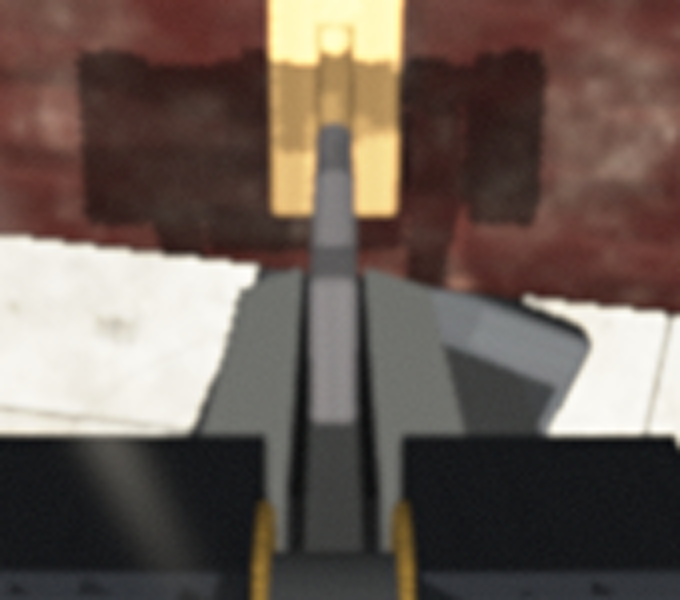

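Run:
```python
from h import *
ims=[]
for i in range(4):
    p,d=manip.camera('scene'); ims.append(p.astype(float))
p=np.mean(ims,0)
a=p[150:186,292:326]
a=cv2.resize(a,None,fx=16,fy=16,interpolation=cv2.INTER_LANCZOS4)
a=np.clip((a-40)*1.6,0,255).astype(np.uint8)
cv2.imwrite('pics/s3.png',a[:,:,::-1])
print(np.std([i[150:186,292:326] for i in ims],axis=0).mean())
```

```text
1.1449928382258017
```

View pics/s3.png

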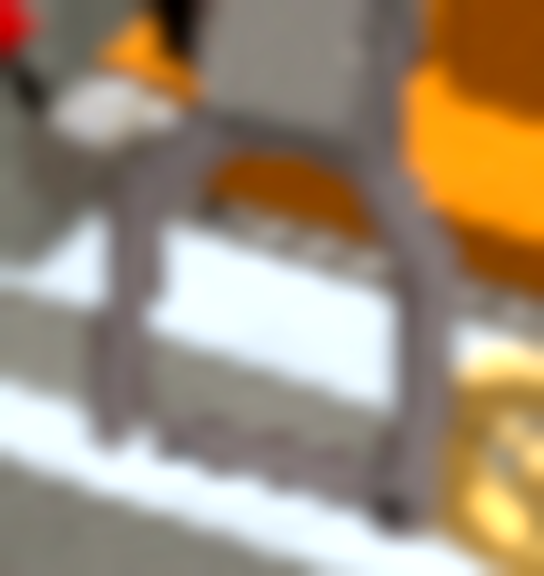

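The enlarged scene view shows a gap at the lower left, about (145,440), between the arm's tip and the gate. The dark hinge pin is at the lower right, (395,505). So the nose points to +x of the tool (image left is world +x, yaw 22°).

Run:
```python
from h import *
np.set_printoptions(suppress=True,precision=1,linewidth=200)
for n in ['top0','scene0','s2']:
    f=np.load(f'pics/{n}.npz'); W=pts(f['d'],f).reshape(-1,3)
    a=np.radians(22); hx=np.array([np.cos(a),np.sin(a)]); hy=np.array([-hx[1],hx[0]])
    w=W[(abs(W[:,0]-604)<60)&(abs(W[:,1]-288)<60)&(W[:,2]>60)&(W[:,2]<170)]
    print(n,len(w),'z hist',np.histogram(w[:,2],bins=range(60,171,5))[0])
    for lo in (95,):
        q=w[w[:,2]>lo]; zt=np.percentile(q[:,2],95); q=q[(q[:,2]>zt-6)]
        l=(q[:,:2]-[604,288])@np.stack([hx,hy],1)
        print(len(q),zt,q.mean(0),cv2.minAreaRect(q[:,:2].astype('f4')), 'hx',l[:,0].mean(),l[:,0].std(),'hy',l[:,1].min(),l[:,1].max(), 'slope deg',np.degrees(np.polyfit(l[:,1],l[:,0],1)[0]))
    g=W[(abs(W[:,0]-604)<90)&(abs(W[:,1]-288)<90)&(W[:,2]>7)&(W[:,2]<14)]
    l=(g[:,:2]-[604,288])@np.stack([hx,hy],1)
    print('foot',len(g),np.percentile(l,[2,98],axis=0))
```

```text
top0 146 z hist [ 1  2  0  1  0  0  4  8 23  1  5  1  2  9 59 30  0  0  0  0  0  0]
89 136.1457511347933 [607.6 289.4 134. ] ((608.185546875, 288.5689392089844), (5.9267802238464355, 64.85505676269531), 20.1977481842041) hx 3.8639038082812935 1.7998501269946847 hy -33.37570342830556 31.407747910464902 slope deg 1.84290063695004
foot 802 [[-26.  -48. ]
 [ 32.9  49.7]]
scene0 185 z hist [ 8  9  6  9  6  7  5 23 20  8  7 10 10 10 33 14  0  0  0  0  0  0]
49 135.47786831536976 [605.2 293.5 133.7] ((606.4967041015625, 292.1076354980469), (5.5959696769714355, 65.02169799804688), 19.902334213256836) hx 3.1323698715047463 1.6283283377646018 hy -29.54453867330346 35.395852314959285 slope deg 2.2012130402902836
foot 391 [[-25.4 -45.4]
 [ 28.4  50.5]]
s2 184 z hist [ 8  9  5  8  6  7 10 17 24  6  8  9  9 10 41  7  0  0  0  0  0  0]
50 135.00277282018797 [604.6 295.  133.6] ((605.661376953125, 293.5542907714844), (6.139062881469727, 60.10175323486328), 21.29030990600586) hx 3.193467133761509 1.747332198799661 hy -25.52978477875777 34.56914449175999 slope deg 1.3732028256297082
foot 393 [[-25.3 -46.1]
 [ 29.5  50.6]]
```

```bash
python3 -m inch '{"grip":[-1,-1,-1,-1,-1,-1,-1],"travel":[[3.5,1.2,0],[7,2.4,0],[10.5,3.6,0],[14,4.8,0],[16.8,5.7,-1],[16.8,5.7,-2],[16.8,5.7,-2]],"turn":[[0,0,-1.5],[0,0,-1.5],[0,0,-1.5],[0,0,-1.5],[0,0,-1.5],[0,0,-1.5],[0,0,-1.5]]}' 45
python3 - <<'E'
from h import *
np.set_printoptions(suppress=True,precision=1,linewidth=200)
s=manip.read_state(); print(s['eef_pos'],s['wrist_force'],s['eef_rot'])
for cam in ['wrist','top']:
    p,d,c=snap(cam,cam+'4'); W=pts(d,c)
    a=s['eef_rot'][2]; hx=np.array([np.cos(a),np.sin(a)]); hy=np.array([-hx[1],hx[0]])
    L=(W[...,:2]-s['eef_pos'][:2])@np.stack([hx,hy],1); Z=W[...,2]
    m=(abs(L[...,0])<60)&(abs(L[...,1])<60)
    print(cam,'z',np.histogram(Z[m],bins=range(85,150,5))[0])
    for lo,hi in((110,150),(7,14)):
        k=m&(Z>lo)&(Z<hi)
        if k.sum(): print(lo,k.sum(),'hx',np.percentile(L[k][:,0],[2,50,98]),'hy',np.percentile(L[k][:,1],[2,50,98]),'z',np.percentile(Z[k],[5,50,95]))
    k=m&(Z>200)&(Z<235); 
    if k.sum(): print('head',k.sum(),np.percentile(L[k],[2,98],axis=0))
E
```

```text
clock: 7.72
eef_pos: [599.6, 285.8, 207.4]
eef_rot: [3.141, 0.002, 0.361]
wrist_force: [-0.7, -0.2, -1.4]
finger_gap: 7.4
[599.6 285.8 207.4] [-0.7 -0.2 -1.4] [3.1 0.  0.4]
wrist z [  0   2  22 126  12  14  14  13  25 119 229   0]
110 414 hx [ 5.6  8.8 10.6] hy [-34.1  -5.8  32.1] z [117.6 135.3 137.1]
7 2250 hx [-17.8  16.   36.6] hy [-48.8  -1.3  47. ] z [10.1 11.6 12.8]
head 1146 [[-10.  -14.8]
 [ 17.3  13.8]]
top z [0 3 4 4 1 0 0 0 0 0 0 0]
7 189 hx [-2.5  6.4 21.4] hy [-47.6   7.4  48.8] z [ 7.6 10.1 12.9]
head 13 [[-16.8  -2.6]
 [-11.1   2. ]]
```

View pics/wrist4.png

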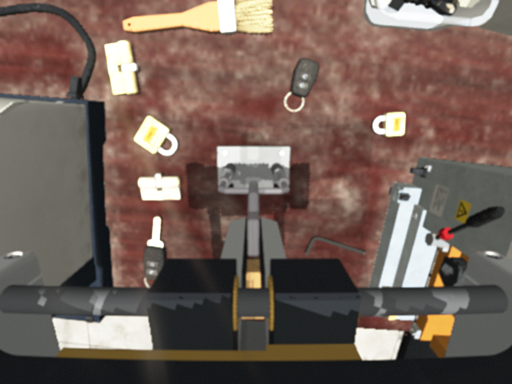

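The bar lies about 8 mm ahead of the TCP, so at about +7 on the hook's x axis. Its top is at z of about 135–137. Now I'll go down and feel for it.

```bash
python3 -m inch '{"grip":[-1,-1,-1,-1],"travel":[[0.05,0,-0.7],[0.05,0,-1.3],[0.05,0,-1.5],[0.05,0,-1.5]],"turn":[[0,0,0],[0,0,0],[0,0,0],[0,0,0]]}' 45
for i in 1 2 ; do :; done
python3 -m inch '{"grip":[-1,-1,-1],"travel":[[0,0,-0.2],[0,0,-0.4],[0,0,-0.4]],"turn":[[0,0,0],[0,0,0],[0,0,0]]}'
python3 -m inch '{"grip":[-1,-1,-1],"travel":[[0,0,-0.2],[0,0,-0.3],[0,0,-0.3]],"turn":[[0,0,0],[0,0,0],[0,0,0]]}'
```

```text
clock: 8.32
eef_pos: [600.4, 286.0, 194.4]
eef_rot: [3.141, -0.001, 0.361]
wrist_force: [0.9, 0.5, -1.6]
finger_gap: 7.3
clock: 8.7
eef_pos: [600.3, 286.0, 190.1]
eef_rot: [3.141, -0.0, 0.361]
wrist_force: [-0.1, 0.6, -1.3]
finger_gap: 7.5
clock: 9.07
eef_pos: [600.3, 286.0, 187.1]
eef_rot: [3.141, -0.0, 0.361]
wrist_force: [0.4, 0.4, -1.3]
finger_gap: 7.9
```

```bash
for k in 1; do
python3 -m inch '{"grip":[-1,-1,-1],"travel":[[0,0,-0.2],[0,0,-0.3],[0,0,-0.3]],"turn":[[0,0,0],[0,0,0],[0,0,0]]}'
python3 -m inch '{"grip":[-1,-1,-1],"travel":[[0,0,-0.2],[0,0,-0.3],[0,0,-0.3]],"turn":[[0,0,0],[0,0,0],[0,0,0]]}'
python3 -m inch '{"grip":[-1,-1,-1],"travel":[[0,0,-0.2],[0,0,-0.3],[0,0,-0.3]],"turn":[[0,0,0],[0,0,0],[0,0,0]]}'; done
```

```text
clock: 9.45
eef_pos: [600.3, 286.0, 184.2]
eef_rot: [3.141, -0.0, 0.362]
wrist_force: [-1.4, -1.2, 2.0]
finger_gap: 8.0
clock: 9.82
eef_pos: [600.4, 286.0, 181.1]
eef_rot: [3.141, -0.0, 0.361]
wrist_force: [-1.4, -0.4, 2.2]
finger_gap: 7.5
clock: 10.2
eef_pos: [600.4, 286.0, 178.1]
eef_rot: [3.141, -0.001, 0.362]
wrist_force: [-0.2, -1.1, 2.1]
finger_gap: 7.3
```

Contact came at a TCP z of about 186, so the bar's centre is at about 131. The force of about 3.5 N fits the gate. Next I'll press on.

```bash
python3 -m inch '{"grip":[-1,-1,-1,-1],"travel":[[0,0,-0.2],[0,0,-0.4],[0,0,-0.6],[0,0,-0.6]],"turn":[[0,0,0],[0,0,0],[0,0,0],[0,0,0]]}'
python3 -m inch '{"grip":[-1,-1,-1,-1],"travel":[[0,0,-0.2],[0,0,-0.4],[0,0,-0.6],[0,0,-0.6]],"turn":[[0,0,0],[0,0,0],[0,0,0],[0,0,0]]}'
python3 -m inch '{"grip":[-1,-1,-1],"travel":[[0,0,-0.2],[0,0,-0.4],[0,0,-0.4]],"turn":[[0,0,0],[0,0,0],[0,0,0]]}'
```

```text
clock: 10.7
eef_pos: [600.3, 286.0, 171.9]
eef_rot: [3.141, -0.0, 0.362]
wrist_force: [-1.2, -0.5, 3.3]
finger_gap: 7.7
clock: 11.2
eef_pos: [600.1, 285.9, 165.6]
eef_rot: [3.141, 0.001, 0.362]
wrist_force: [-0.8, -0.9, 3.0]
finger_gap: 7.5
clock: 11.58
eef_pos: [599.6, 285.8, 161.0]
eef_rot: [3.141, 0.002, 0.361]
wrist_force: [-3.9, -1.6, 1.5]
finger_gap: 7.5
```

```bash
python3 -m inch '{"grip":[-1,-1,-1],"travel":[[0,0,-0.2],[0,0,-0.4],[0,0,-0.4]],"turn":[[0,0,0],[0,0,0],[0,0,0]]}'
```

```text
clock: 11.95
eef_pos: [599.7, 285.7, 156.4]
eef_rot: [3.141, 0.003, 0.361]
wrist_force: [-0.0, -0.3, -1.5]
finger_gap: 7.4
```

The force is back to the bare weight, so the bar slipped past the gate at about 28 mm above the origin. Now the tug: raise until it touches, then load it.

```bash
python3 -m inch '{"grip":[-1,-1,-1,-1,-1],"travel":[[0,0,0.4],[0,0,0.8],[0,0,1.2],[0,0,1.5],[0,0,1.5]],"turn":[[0,0,0],[0,0,0],[0,0,0],[0,0,0],[0,0,0]]}'
python3 -m inch '{"grip":[-1,-1],"travel":[[0,0,0.1],[0,0,0.1]],"turn":[[0,0,0],[0,0,0]]}'
```

```text
clock: 12.58
eef_pos: [599.8, 285.8, 171.7]
eef_rot: [3.141, 0.002, 0.362]
wrist_force: [0.0, -0.2, -1.2]
finger_gap: 7.6
clock: 12.82
eef_pos: [599.8, 285.8, 172.7]
eef_rot: [3.141, 0.002, 0.361]
wrist_force: [0.3, -0.2, -1.7]
finger_gap: 7.5
```

```bash
python3 -m inch '{"grip":[-1,-1],"travel":[[0,0,0.1],[0,0,0.1]],"turn":[[0,0,0],[0,0,0]]}'
```

```text
clock: 13.08
eef_pos: [599.8, 285.8, 173.8]
eef_rot: [3.141, 0.002, 0.361]
wrist_force: [0.1, 0.6, -1.5]
finger_gap: 7.6
```

```bash
python3 -m inch '{"grip":[-1,-1],"travel":[[0,0,0.1],[0,0,0.1]],"turn":[[0,0,0],[0,0,0]]}'
```

```text
clock: 13.32
eef_pos: [599.8, 285.8, 174.7]
eef_rot: [3.141, 0.002, 0.362]
wrist_force: [1.2, 0.2, -2.1]
finger_gap: 7.8
```

```bash
python3 -m inch '{"grip":[-1,-1],"travel":[[0,0,0.1],[0,0,0.1]],"turn":[[0,0,0],[0,0,0]]}'
```

```text
clock: 13.58
eef_pos: [599.6, 285.8, 175.4]
eef_rot: [3.141, 0.003, 0.362]
wrist_force: [0.8, -0.1, -5.5]
finger_gap: 7.5
```

```bash
python3 -m inch '{"grip":[-1,-1],"travel":[[0,0,0.1],[0,0,0.1]],"turn":[[0,0,0],[0,0,0]]}'
```

```text
clock: 13.82
eef_pos: [599.6, 285.7, 176.0]
eef_rot: [3.141, 0.003, 0.362]
wrist_force: [1.9, 0.6, -8.3]
finger_gap: 7.5
```

```bash
python3 -c "
from h import *
print(manip.read_state()['wrist_force'])
p,d,c=snap('scene','s5'); print(manip.read_state()['wrist_force'])"
```

```text
[ 1.92292901  0.62242947 -8.31428032]
[ 1.27078353  0.55057466 -8.48328927]
```

```bash
python3 -m inch '{"grip":[-1,-1,-1,-1],"travel":[[0,0,0.08],[0,0,0.08],[0,0,0.08],[0,0,0.08]],"turn":[[0,0,0],[0,0,0],[0,0,0],[0,0,0]]}'
```

```text
clock: 14.38
eef_pos: [599.6, 285.7, 176.7]
eef_rot: [3.141, 0.003, 0.361]
wrist_force: [1.9, 0.3, -10.7]
finger_gap: 7.6
```

```bash
python3 -m inch '{"grip":[-1,-1,-1,-1,-1,-1,-1,-1,-1],"travel":[[0,0,0],[0,0,0],[0,0,-0.4],[0,0,-1],[0,0,-1.6],[0.2,0.1,-2.2],[0.5,0.2,-2.8],[0.65,0.25,-3.3],[0.65,0.25,-3.3]],"turn":[[0,0,0],[0,0,0],[0,0,0],[0,0,0],[0,0,0],[0,0,0],[0,0,0],[0,0,0],[0,0,0]]}'
```

```text
clock: 15.5
eef_pos: [606.0, 288.1, 143.1]
eef_rot: [3.141, 0.004, 0.361]
wrist_force: [-0.8, -0.6, -0.5]
finger_gap: 7.7
```

```bash
python3 -m inch '{"grip":[-1,-1,-1],"travel":[[0,0,-0.2],[0,0,-0.3],[0,0,-0.3]],"turn":[[0,0,0],[0,0,0],[0,0,0]]}'
```

```text
clock: 15.88
eef_pos: [606.0, 288.1, 140.1]
eef_rot: [3.141, 0.004, 0.361]
wrist_force: [-0.3, -0.2, 0.0]
finger_gap: 8.0
```

```bash
python3 -m inch '{"grip":[-1,-1],"travel":[[0,0,-0.1],[0,0,-0.1]],"turn":[[0,0,0],[0,0,0]]}'
```

```text
clock: 16.12
eef_pos: [605.9, 288.1, 139.1]
eef_rot: [3.141, 0.004, 0.361]
wrist_force: [1.1, 0.9, -1.9]
finger_gap: 7.1
```

```bash
python3 -m inch '{"grip":[-1,-1],"travel":[[0,0,-0.1],[0,0,-0.1]],"turn":[[0,0,0],[0,0,0]]}'
```

```text
clock: 16.38
eef_pos: [606.0, 288.2, 138.2]
eef_rot: [3.141, 0.004, 0.361]
wrist_force: [0.1, -0.3, 0.4]
finger_gap: 7.7
```

```bash
python3 -m inch '{"grip":[-1,-1],"travel":[[0,0,-0.08],[0,0,-0.08]],"turn":[[0,0,0],[0,0,0]]}'; python3 -c "
from h import *
p,d,c=snap('scene','s6')
cv2.imwrite('pics/s6c.png',cv2.resize(p[130:235,190:290,::-1],None,fx=5,fy=5,interpolation=cv2.INTER_CUBIC))"
```

```text
clock: 16.62
eef_pos: [606.1, 288.2, 137.6]
eef_rot: [3.141, 0.004, 0.362]
wrist_force: [-1.5, -0.4, 2.2]
finger_gap: 7.8
```

View pics/s6c.png

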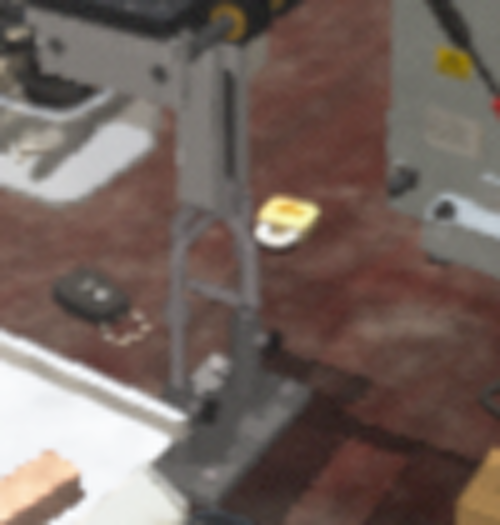

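The hook sits on the bar with about 3.6 N, and the gate looks shut at (215,290). Ease off slightly, then release.

```bash
python3 -m inch '{"grip":[-1,-1,-0.8,-0.6,-0.45,-0.45,-0.45],"travel":[[0,0,0.04],[0,0,0.04],[0,0,0.04],[0,0,0.04],[0,0,0.04],[0,0,0.04],[0,0,0.04]],"turn":[[0,0,0],[0,0,0],[0,0,0],[0,0,0],[0,0,0],[0,0,0],[0,0,0]]}' 
python3 -m inch '{"grip":[-0.45,-0.45,-0.45,-0.45,-0.45,-0.45,-0.45,-0.45],"travel":[[0,0,0.5],[0,0,1.5],[0,0,3],[0,0,5],[0,0,8],[0,0,11],[0,0,13],[0,0,13]],"turn":[[0,0,0],[0,0,0],[0,0,0],[0,0,0],[0,0,0],[0,0,0],[0,0,0],[0,0,0]]}'
python3 -c "
from h import *
p,d,c=snap('scene','s7')
cv2.imwrite('pics/s7c.png',cv2.resize(p[130:235,190:290,::-1],None,fx=5,fy=5,interpolation=cv2.INTER_CUBIC))
p,d,c=snap('wrist','w7'); W=pts(d,c); s=manip.read_state(); print(s['wrist_force'])
a=s['eef_rot'][2]; hx=np.array([np.cos(a),np.sin(a)]); hy=np.array([-hx[1],hx[0]])
L=(W[...,:2]-[607,289.5])@np.stack([hx,hy],1); Z=W[...,2]
k=(abs(L[...,0])<30)&(abs(L[...,1])<22)&(Z>145)&(Z<175); print(k.sum(),np.percentile(L[k],[2,50,98],axis=0),np.percentile(Z[k],[50,98]))
"
```

```text
clock: 17.55
eef_pos: [606.1, 288.2, 138.0]
eef_rot: [3.141, 0.004, 0.362]
wrist_force: [-0.1, 0.0, -0.2]
finger_gap: 25.9
clock: 18.55
eef_pos: [606.5, 288.4, 270.5]
eef_rot: [3.141, -0.0, 0.362]
wrist_force: [0.3, 0.1, -0.3]
finger_gap: 25.6
[-0.26455891 -0.73317304 -0.31800919]
180 [[-15.85067037  -5.49951891]
 [ -2.82403372  -1.04262352]
 [  9.12111725   2.3099697 ]] [152.90526402 155.22496442]
```

View pics/s7c.png

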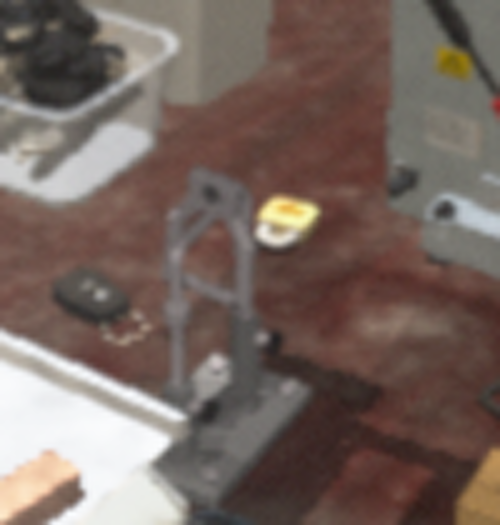

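View pics/w7.png

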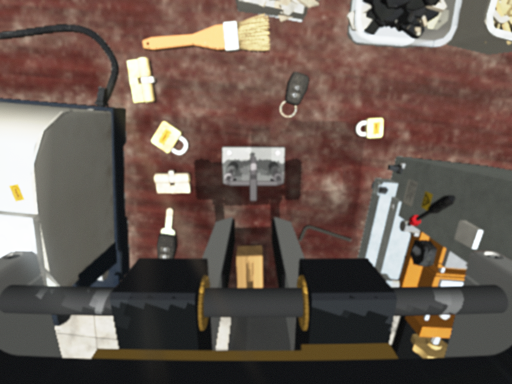

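The hook hangs on the bar, with its head at about px (215,190) in the crop and its top near z = 153. I'll let it settle and check that it's at rest.

```bash
python3 -m inch '{"grip":[-0.45,-0.45,-0.45,-0.45,-0.45,-0.45,-0.45,-0.45,-0.45,-0.45],"travel":[[0,0,0],[0,0,0],[0,0,0],[0,0,0],[0,0,0],[0,0,0],[0,0,0],[0,0,0],[0,0,0],[0,0,0]],"turn":[[0,0,0],[0,0,0],[0,0,0],[0,0,0],[0,0,0],[0,0,0],[0,0,0],[0,0,0],[0,0,0],[0,0,0]]}'
python3 -c "
from h import *
o=np.load('pics/s7.npz')['p'].astype(float)
P=[]
for i in range(4):
    p,d,c=snap('scene',f's8{i}'); P.append(p.astype(float))
B=slice(160,215),slice(215,250)
print('vs s7',abs(P[0]-o)[B].mean(),'succ',[abs(P[i+1]-P[i])[B].mean() for i in range(3)])
t0=np.load('pics/top0.npz');p,d,c=snap('top','t8')
for l in ['fob','fob_round','cylinder','padlock','allen_key']: print(l,[ [int(v) for v in x['bbox']] for x in manip.look_for('top',l)[:1]])
W=pts(d,c);w=W[(abs(W[...,0]-607)<30)&(abs(W[...,1]-289)<30)&(W[...,2]>145)&(W[...,2]<175)];print(len(w),w.mean(0) if len(w) else 0)
a=P[3][130:235,190:290,::-1].astype(np.uint8);cv2.imwrite('pics/s8c.png',cv2.resize(a,None,fx=5,fy=5,interpolation=cv2.INTER_CUBIC))
"
```

```text
clock: 19.9
eef_pos: [605.9, 288.1, 267.6]
eef_rot: [3.141, 0.004, 0.362]
wrist_force: [-0.1, 0.1, 0.1]
finger_gap: 25.4
vs s7 1.423896103896104 succ [np.float64(1.3458008658008658), np.float64(1.3587878787878789), np.float64(1.3812987012987012)]
fob [[198, 243, 214, 293]]
fob_round []
cylinder [[184, 213, 208, 232]]
padlock [[297, 128, 315, 144]]
allen_key []
49 [606.18474905 289.38670874 153.67397828]
```

View pics/s8c.png

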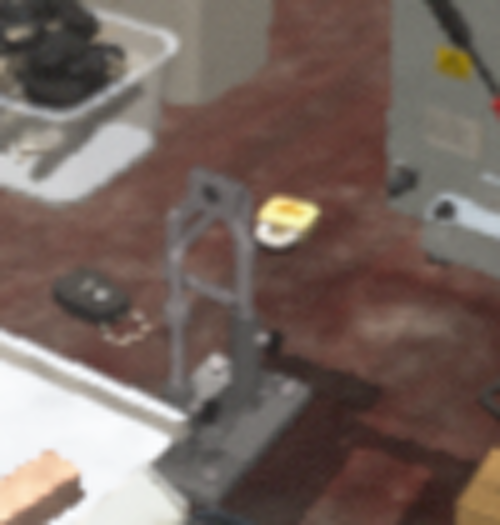

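The pictures differ only by noise, so the hook hangs at rest with its gate shut and the gripper is well clear.

```bash
python3 -c "
from cell import manip
print(manip.sign_off())"
```

```text
the job is handed in; nothing more can be done
None
```

The hook is hanging on the hoop's bar by its head, at rest and with the gate shut as far as the camera can show. The job was handed in at about 20 s; sign-off reports no verdict.

- **Pressing on:** I lifted the hook from its rest and pressed it down with the bar at about +7 mm on the hook's x axis. The bar was felt at a centre height of about 131 mm. The press force at my readings was about 3–5 N, and it fell back to the hook's bare weight once the bar had passed the gate.
- **Tug:** The upward pull was about 4 N, then 7 N, then 9 N, lasting roughly half a second or more above 6 N. The gate held, and I read no load near the 20 N limit.
- **Hanging:** I set the head down on the bar with about 3.6 N, eased off, opened the gripper and moved 130 mm up.
- **Last checks:**
  - **Position:** The head's top is at about 153.5 mm, so its underside is near 134 mm. It is centred on the bar to within about 3 mm.
  - **At rest:** Four successive pictures differ only by noise.
  - **Gate:** I judged it shut by eye from the scene picture and from the tug holding; I did not measure its angle.
- **Not confirmed:** In the final top picture the network did not find `fob_round` or `allen_key`. Both still showed in place in the wrist picture after release, and the arm never went near them.

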